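# Clamp a padlock in the engraving vise

### The job

This padlock is next for engraving: take it out of the tray and lay it flat between the jaws of the blue vise, body and shackle lengthwise along the jaws, in the middle of their length, and let go of it. Then push the spokes of the star handle round, one after another, until the jaws hold the padlock firmly. Leave the other things on the desk alone.

Things in the scene. Friction and masses are not known exactly. Their poses are not given: they have to be found in the camera images.
- padlock: brass padlock lying flat, steel shackle, 110 g, 58 (x) x 38 (y) x 14 (z) mm. Origin: centre of its underside; z up. Body x -3 to +29 mm, 38 mm wide, flat sides and end; shackle x -29 to -3 mm, 30 mm wide, 4 to 10 mm above the underside, end round. Grip it across the body (38 mm) or lengthwise over shackle end and body end (58 mm).
- tray: wooden counter tray, fixed, a channel 76 (x) x 130 (y) x 20 (z) mm, open at its y ends. Origin: centre of its underside. Floor 4 mm thick; lips 6 mm thick along both x sides, 20 mm high, 64 mm apart. The padlock lies in it, its x along the tray's x (within 0.05 rad): there is no room for a finger at its ends, only at its sides.
- vise: blue engraving vise, fixed. Origin at desk level under the middle of the clamped padlock; z up, y from star handle to fixed jaw. Foot 112 mm in x, y -105 to +55 mm. Steel bed 62 mm above the desk. Jaws 84 mm long (x -42 to +42), 18 mm high above the bed, open at both x ends; the padlock's x goes along vise x, either way round. Bearing block 44 mm wide, 88 high, y -96 to -82.
- fixed_jaw_face (a point): middle of the top edge of the fixed jaw's face: vise x = 0, y = +19 mm, z = 80 mm
- fixed_jaw: fixed steel jaw, 20 mm thick, vise y from +19 to +39 mm. Origin: lower middle of its face, on the bed
- moving_jaw_face (a point): middle of the top edge of the moving jaw's face: vise x = 0, z = 80 mm, y = -37 mm + 5 mm per rad of the star handle. The opening is 56 mm at handle 0 and 50 to 56 mm at the start: too narrow for fingers beside the padlock's 38 mm sides
- moving_jaw: moving steel jaw, 18 mm thick, 84 mm long, driven by the star handle through a quick screw; slides towards +y of the vise as the handle closes. Origin: lower middle of its face, on the bed
- star_handle (a joint): star handle angle, rad: 0 fully open, grows as it closes (upper spokes go to vise +x, away from the robot). Axis along vise y. Starts at 0 to 1.2; the jaws meet the padlock at about 3.6. Stiff (0.2 N m, 4 to 6 N at a knob); it stays where it is left, so the jaws stay tight when it is let go
- handle_hub (a point): centre of the star handle: vise x = 0, y = -115, z = 72 mm. Hub 30 mm diameter, y -101 to -131. Five 9 mm steel spokes at 72 degrees in the upright plane square to vise y, each with a 16 mm ball knob centred 55 mm from the axis, four black, one red. Only the upper part is in reach: push a spoke some 70 degrees along its arc, then take the next
- red_knob (a point): centre of the red knob, 55 mm from the handle's axis. At handle 0 it points straight up; at angle q it stands at vise x = 55 sin q mm, z = 72 + 55 cos q mm
- squeeze_bottle: green squeeze bottle, 186 mm tall, bystander; origin at its foot
- receipt_roll_a: white paper roll, 57 mm diameter, 57 mm tall, bystander; origin at its foot
- receipt_roll_b: white paper roll, 41 mm diameter, 57 mm tall, bystander; origin at its foot
- clip_box: yellow paper clip box 41 x 61 x 28 mm, bystander; origin at its foot
- glue_stick: red and white glue stick, 23 mm diameter, 86 mm tall, bystander; origin at its foot
- correction_fluid: white bottle with black cap, 32 mm diameter, 76 mm tall, bystander; origin at its foot
- pen_blue: blue and white pen lying, 142 mm long in y, bystander; origin under its middle
Mind the look-alikes: they are no part of the job. What is shaped like the padlock but pink is not meant.

How it is judged:
By the outcome, as a careful person would: the job done as asked, in the order asked, and still so for the second after the job is handed in, with the robot touching nothing.
It also fails if it takes over 72 s, if anything falls off the work surface, if the arm or the gripper's body presses on something with over 40 N, if the wrist force passes 120 N, or if a joint passes its speed limit or range.

### The arm

A 7-joint arm with a two-finger parallel gripper is mounted at the origin on a cart in front of the work surface, level with it; the furniture and walls round the work are solid. World frame = base frame: x ahead of the robot, y to its left, z up, the work surface at z = 0. Lengths are in mm, angles in rad, forces in N, time in s.
With the tool pointing down it reaches from about 400 to 850 mm from the base axis. Payload 10.4 kg.
Tool frame: the origin (TCP) lies between the finger pads; the fingertips stand 17 mm ahead of it and the grasp point (between the pads) lies 2 mm behind it (robot.tips_ahead is the distance from the TCP to the fingertips, in mm); z points along the fingers, y is the line along which they close (so a half turn about z gives the same grasp; the last joint's range is limited). The gripper opens to 87 mm and grips with 3 to 60 N. Pads are 19 mm wide; open, the fingers measure 117 mm over their backs; the gripper's body (75 mm by 190 mm) begins 51 mm behind the grasp point.
Start: joints at [1.169, 0.332, -0.065, 1.46, 0.022, 1.35, -0.088], TCP at [231.151, -580.706, 239.576] pointing down, gripper open.
Joint ranges: [-2.6, 2.6], [-0.5, 2.12], [-1.47, 1.34], [0.16, 2.42], [-1.27, 4.41], [0.06, 2.06], [-2.6, 2.6]. Speed limits (rad/s): [2.22, 2.22, 2.79, 2.79, 3.14, 3.14, 3.14].

### API

Orientations are given as a unit quaternion [w, x, y, z].
In Python, from bench import robot gives the robot as it stands. The module is installed in compiled form; this text tells all that it offers.
- The arm moves only by the tool move_arm, never from a script. Its argument "motion" is a list of rows, each an object with "claw": the opening, from 0 (shut) to 1 (fully open); "travel": the shift along the tool's x, y, z in m, a list of three; "spin": the turn about the tool's z in degrees. A call has 1 to 12 rows; each row shifts and turns the commanded pose from where the row before left it, along the tool's axes as they then stand; what a row does not reach is not made up. A row lasts 1/8 s, in which the tool goes at most 62.5 mm and 10.7 degrees, less where a joint would pass 70% of its speed; a pose out of reach is approached as far as the arm can. A call with a gripper value outside its range is refused whole. The fingers move at their own pace and stop on an object; "grip_force" is the grip in N (left out, the last holds). Time passes only in rows, so rows that do not move let the fingers close. It gives the time, the measured TCP pose, the force, the opening and the grip force at its end, in the units of the state.
- robot.observe(): the state, without advancing time (a new reading comes with each control period).
- robot.capture(name): name is "scene" or "top"; returns a dict with "img" (400x640x3 uint8, red, green, blue), "K" (3x3 intrinsics, pixels), "xyz" and "orientation" of the camera in the world. Camera axes: x right, y down, z forward; pixel columns grow to the right and rows downward; lengths in mm; the calibration is good to about 2 mm. A picture is of the moment at which its call begins. There is no depth.
- robot.hand_in(): hands the job in; it is judged then, once.
The state is a dict: "time_s": time; "qpos": joint angles; "qd": joint speeds; "effort": joint torques, N m; "ee_pos": TCP position; "tool_rot": TCP orientation; "force": force on the tool from outside, world axes, zero at the start; "torque": the same for the moment, N m; "opening": finger opening in mm; "grip_force": force on a finger pad.
Only numpy, scipy, OpenCV 4.12 (cv2) and the standard library are available. Lean on these libraries where they do the work, as an engineer would, in place of code of your own. Each camera call takes 0.05 s, during which the arm holds its last target. There are 200 camera calls.

## Working session

There is one attempt and no reset: what is moved stays moved. The work goes in short steps, Python scripts to look and compute and a tool call to move; the robot and the scene stay as the last step left them, time stands still between calls to the robot, and variables do not carry over. Pictures are saved under pics/ and viewed, at most 10 in all, crops included, and the job is handed in when it is done.

Besides the shell and the picture viewer there is one more tool, called after "Call:" as name(argument=value, ...), one argument or row to a line, values as JSON. move_arm: Moves the arm, as the interface text tells. Its arguments: {"type":"object","properties":{"motion":{"type":"array","items":{"type":"object","properties":{"claw":{"type":"number"},"travel":{"type":"array","items":{"type":"number"}},"spin":{"type":"number"}}}},"grip_force":{"type":"number"}},"required":["motion"]}

```bash
mkdir -p pics; ls; python3 - <<'E'
from bench import robot
import cv2,pickle
s=robot.observe(); print(s)
for n in("scene","top"):
    c=robot.capture(n); cv2.imwrite(f"pics/{n}0.png",c["img"][:,:,::-1]); pickle.dump(c,open(f"{n}0.pkl","wb")); print(n,c["K"],c["xyz"],c["orientation"])
E
```

```text
pics
{'time_s': 0.0, 'qpos': array([ 1.1693967 ,  0.33283685, -0.06471777,  1.46094192,  0.02157678,
        1.34989993, -0.08851337]), 'qd': array([-1.68354135e-03,  1.14179086e-03,  7.95758881e-04, -3.52441277e-04,
        1.01099889e-05,  2.47842226e-03,  8.54951430e-05]), 'effort': array([-1.03687689e-03, -6.23261118e+01,  2.39140954e-02, -3.89894485e+01,
       -6.14479277e-02,  3.97817174e-02,  1.56617784e-04]), 'ee_pos': array([ 231.00575731, -580.34937429,  238.77554341]), 'tool_rot': array([-6.79628251e-04,  9.82115351e-01,  1.88278921e-01, -1.49219376e-04]), 'force': array([0.4998433 , 0.56171988, 0.73683962]), 'torque': array([-0.00447629,  0.05586186, -0.02994061]), 'grip_force': 0.0, 'opening': 86.84918290136716}
scene [[482.08070889   0.         311.9465702 ]
 [  0.         482.08070889 201.70176086]
 [  0.           0.           1.        ]] [-361.71214992  553.74885457  749.48746869] [ 0.22014907 -0.36675572  0.78294352 -0.45169023]
top [[403.56251709   0.         324.32602032]
 [  0.         403.56251709 198.55210402]
 [  0.           0.           1.        ]] [ 387.45985094 -134.4798289  1040.81104506] [ 0.04686524 -0.70309384  0.70853768 -0.03790844]
```

View pics/top0.png

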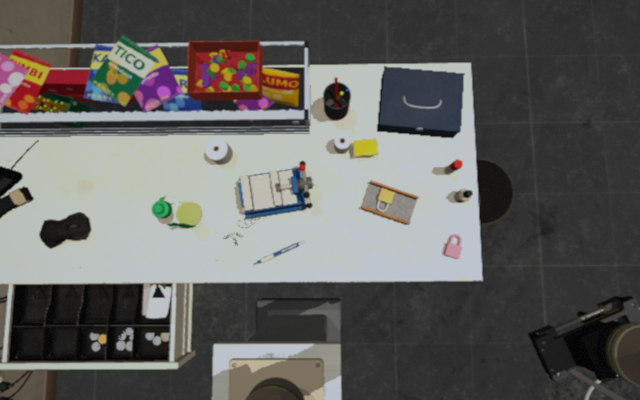

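View pics/scene0.png

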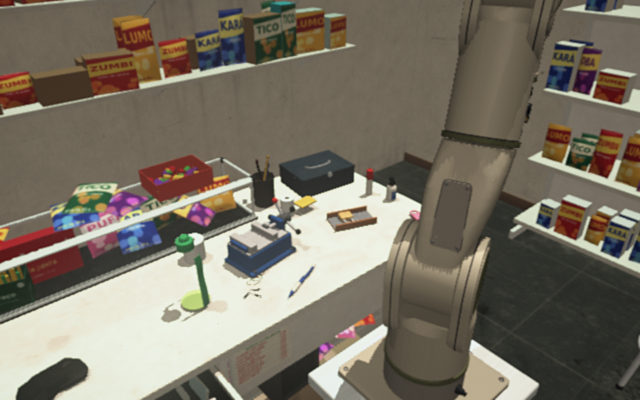

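The top view shows these candidates for the padlock:
- The brass padlock in the wooden tray, at about (385,200).
- The pink look-alike, at about (454,246).

The brass one in the tray fits the description. The vise is at about (275,192), with its handle on the right and the red knob at (303,167). I'll enlarge this area to confirm.

```bash
cat > h.py <<'E'
import numpy as np, cv2, pickle
from scipy.spatial.transform import Rotation as R
def rot(q): return R.from_quat(np.roll(q,-1))
def pix(c,P):
    p=rot(c["orientation"]).inv().apply(np.atleast_2d(P)-c["xyz"]) @ np.array(c["K"]).T
    return p[:,:2]/p[:,2:]
def ray(c,u,v,z):
    d=rot(c["orientation"]).apply(np.linalg.solve(c["K"],[u,v,1]))
    return c["xyz"]+d*(z-c["xyz"][2])/d[2]
def crop(c,x0,y0,w,h,s,fn):
    cv2.imwrite(fn,cv2.resize(c["img"][y0:y0+h,x0:x0+w,::-1],None,fx=s,fy=s,interpolation=cv2.INTER_CUBIC))
E
python3 - <<'E'
from h import *
c=pickle.load(open("top0.pkl","rb")); s=pickle.load(open("scene0.pkl","rb"))
a=cv2.resize(c["img"][150:230,230:430,::-1],None,fx=4,fy=4,interpolation=cv2.INTER_CUBIC)
b=cv2.resize(s["img"][190:280,215:385,::-1],None,fx=3,fy=3,interpolation=cv2.INTER_CUBIC)
o=np.zeros((595,800,3),np.uint8); o[:320]=a; o[322:592,:510]=b
cv2.imwrite("pics/c1.png",o)
E
```

```text
(no output)
```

View pics/c1.png

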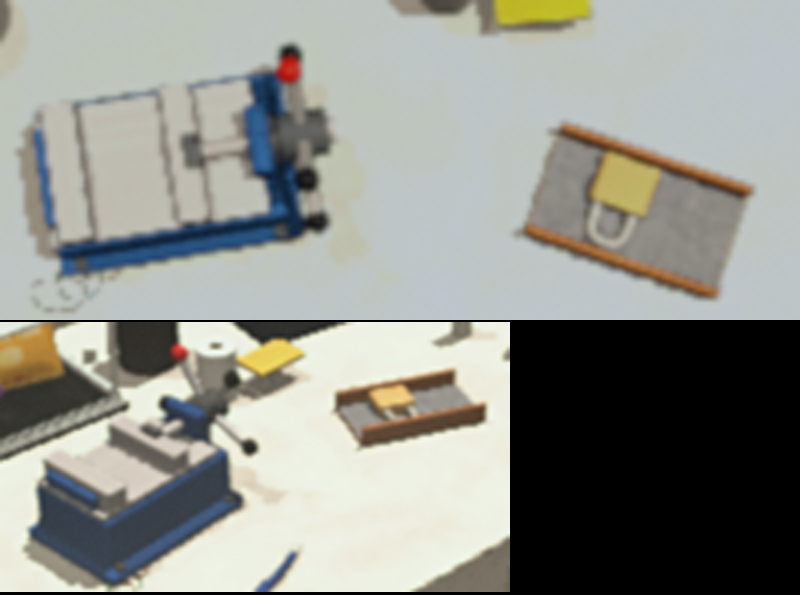

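```bash
cat > fit.py <<'E'
from h import *
from scipy.optimize import least_squares
c=pickle.load(open("top0.pkl","rb")); s=pickle.load(open("scene0.pkl","rb"))
T=lambda x,y:(230+x/4-.375,150+y/4-.375); S=lambda x,y:(215+x/3-.33,190+(y-322)/3-.33)
def W(p,P): # planar pose
    a=p[2]; P=np.array(P,float); return np.c_[p[0]+P[:,0]*np.cos(a)-P[:,1]*np.sin(a),p[1]+P[:,0]*np.sin(a)+P[:,1]*np.cos(a),P[:,2]]
def kn(q): return [55*np.sin(q),-115,72+55*np.cos(q)]
g=np.deg2rad(72)
def model(p):
    q=p[3]; m=-37+5*q
    return W(p,[[42,19,80],[-42,19,80],[42,39,80],[-42,39,80],[42,m,80],[-42,m,80],kn(q),kn(q-g),kn(q-2*g)])
tp=np.array([T(80,105),T(98,240),T(43,108),T(62,243),T(162,95),T(180,222),T(289,70),T(307,180),T(317,219)])
sp=np.array([S(178,351),S(232,380),S(250,447)])
f=lambda p:np.r_[(pix(c,model(p))-tp).ravel(),(pix(s,model(p)[6:])-sp).ravel()]
for q0 in(0.1,.6,1.2):
    r=least_squares(f,[520,-30,0.1,q0],x_scale=[50,50,.1,.1],loss="soft_l1"); print("vise",r.x.round(3),r.cost); 
print(f(r.x).reshape(-1,2).round(1).tolist())
# tray: lip top outer corners z=20
tt=np.array([T(560,124),T(752,188),T(524,236),T(716,296)])
ft=lambda p:(pix(c,W(p,[[38,65,20],[38,-65,20],[-38,65,20],[-38,-65,20]]))-tt).ravel()
r2=least_squares(ft,[500,-300,-.3],x_scale=[50,50,.1]); print("tray",r2.x.round(3),ft(r2.x).round(1))
# padlock: body top corners z=18
pp=np.array([T(606,151),T(661,168),T(591,201),T(645,217)])
fp=lambda p:(pix(c,W(p,[[29,19,18],[29,-19,18],[-3,19,18],[-3,-19,18]]))-pp).ravel()
r3=least_squares(fp,[500,-300,-.3],x_scale=[50,50,.1]); print("lock",r3.x.round(3),fp(r3.x).round(1))
print("lock in tray",R.from_euler("z",-r2.x[2]).apply([r3.x[0]-r2.x[0],r3.x[1]-r2.x[1],0]))
E
python3 fit.py
```

```text
vise [5.23271e+02 3.58890e+01 1.68000e-01 5.92000e-01] 4.0531509273095665
vise [5.23271e+02 3.58890e+01 1.68000e-01 5.92000e-01] 4.053150927309644
vise [5.23271e+02 3.58890e+01 1.68000e-01 5.92000e-01] 4.0531509273096695
[[-1.6, -0.5], [-0.8, -0.3], [-0.5, 0.1], [-0.0, 0.4], [-0.5, -1.8], [0.5, 0.4], [0.4, 0.1], [0.7, -0.2], [0.8, 0.4], [0.5, 0.8], [0.2, -0.2], [-0.1, -0.0]]
tray [ 4.99618e+02 -2.86315e+02 -3.28000e-01] [-0.4 -0.3  0.4 -0.5 -0.5 -0.2  0.6  0.9]
lock [ 5.04491e+02 -2.75391e+02 -3.14000e-01] [-0.4  0.2  0.1  0.3 -0.3 -0.5  0.6 -0. ]
lock in tray [ 1.09279807 11.91167651  0.        ]
```

The brass padlock is at (504,-275), yaw about -0.32, and the tray fit agrees with it. The vise is at (523,36), yaw 0.168, with the handle at about 0.59, so the opening is 53 mm. The padlock's underside is 1 mm off the tray's x centre, which is plausible.

```bash
cat > plan.py <<'E'
import sys; from h import *; from bench import robot
s=robot.observe(); r=rot(s["tool_rot"]).as_matrix(); yaw=np.degrees(np.arctan2(r[1,0],r[0,0])); p=s["ee_pos"]
print("t",round(s["time_s"],2),"p",p.round(1),"yaw",round(yaw,1),"zax",r[:,2].round(3),"q",s["qpos"].round(2),"F",s["force"].round(1),"open",round(s["opening"],1),"grip",round(s["grip_force"],1))
a=list(map(float,sys.argv[1:]))
while a:
    x,y,z,t=a[:4]; a=a[4:]; d=np.array([x,y,z])-p
    for n,k in(("cur",yaw),("new",t)):
        c,q=np.cos(np.radians(k)),np.sin(np.radians(k)); print(n,np.round([(c*d[0]+q*d[1])/1e3,(q*d[0]-c*d[1])/1e3,-d[2]/1e3],4).tolist(),"spin",round(yaw-t,1))
    p=np.array([x,y,z]); yaw=t
E
python3 plan.py 516.8 -279.5 110 -18.3
```

```text
t 0.1 p [ 231.  -580.4  238.8] yaw 21.7 zax [-0.     0.001 -1.   ] q [ 1.17  0.33 -0.06  1.46  0.02  1.35 -0.09] F [ 0.3 -0.5 -0.2] open 87.1 grip 0.0
cur [0.3768, -0.1739, 0.1288] spin 40.0
new [0.1769, -0.3754, 0.1288] spin 40.0
```

Call:
move_arm(
  motion=[
    {"travel":[0.042,-0.0193,0],"claw":1},
    {"travel":[0.042,-0.0193,0]},
    {"travel":[0.042,-0.0193,0]},
    {"travel":[0.042,-0.0193,0]},
    {"travel":[0.042,-0.0193,0]},
    {"travel":[0.042,-0.0193,0]},
    {"travel":[0.042,-0.0193,0]},
    {"travel":[0.042,-0.0193,0]},
    {"travel":[0.041,-0.0193,0]},
    {"spin":10},
    {"spin":10},
    {"spin":10},
  ],
)

```text
validation failed for argument at $.mo...
```

```bash
python3 plan.py 516.8 -279.5 110 -18.3
```

```text
t 0.1 p [ 231.  -580.4  238.8] yaw 21.7 zax [-0.     0.001 -1.   ] q [ 1.17  0.33 -0.06  1.46  0.02  1.35 -0.09] F [ 0.3 -0.5 -0.2] open 87.1 grip 0.0
cur [0.3768, -0.1739, 0.1288] spin 40.0
new [0.1769, -0.3754, 0.1288] spin 40.0
```

Each row may need all three fields.

Call:
move_arm(
  motion=[
    {"claw":1,"travel":[0.042,-0.0193,0],"spin":0},
    {"claw":1,"travel":[0.042,-0.0193,0],"spin":0},
    {"claw":1,"travel":[0.042,-0.0193,0],"spin":0},
    {"claw":1,"travel":[0.042,-0.0193,0],"spin":0},
    {"claw":1,"travel":[0.042,-0.0193,0],"spin":0},
    {"claw":1,"travel":[0.042,-0.0193,0],"spin":0},
    {"claw":1,"travel":[0.042,-0.0193,0],"spin":0},
    {"claw":1,"travel":[0.042,-0.0193,0],"spin":0},
    {"claw":1,"travel":[0.041,-0.0193,0],"spin":0},
    {"claw":1,"travel":[0,0,0],"spin":10},
    {"claw":1,"travel":[0,0,0],"spin":10},
    {"claw":1,"travel":[0,0,0],"spin":10},
  ],
)

```text
time_s: 1.6
ee_pos: [517.0, -279.7, 239.1]
tool_rot: [-0.0, 0.997, -0.075, -0.0]
force: [-0.9, -0.2, 0.7]
opening: 86.7
grip_force: 0.0
```

```bash
python3 plan.py 516.8 -279.5 80 -18.3
```

```text
t 1.6 p [ 517.  -279.7  239.1] yaw -8.6 zax [-0.001  0.    -1.   ] q [ 0.63  0.26 -0.26  1.55  0.07  1.33 -1.35] F [-0.9 -0.2  0.7] open 86.7 grip 0.0
cur [-0.0003, -0.0002, 0.1591] spin 9.7
new [-0.0003, -0.0002, 0.1591] spin 9.7
```

Call:
move_arm(
  motion=[
    {"claw":1,"travel":[0,0,0.04],"spin":9.7},
    {"claw":1,"travel":[0,0,0.04],"spin":0},
    {"claw":1,"travel":[0,0,0.04],"spin":0},
    {"claw":1,"travel":[0,0,0.04],"spin":0},
    {"claw":1,"travel":[0,0,0.03],"spin":0},
    {"claw":1,"travel":[0,0,0.015],"spin":0},
    {"claw":1,"travel":[0,0,0.01],"spin":0},
    {"claw":0,"travel":[0,0,0],"spin":0},
    {"claw":0,"travel":[0,0,0],"spin":0},
    {"claw":0,"travel":[0,0,0],"spin":0},
    {"claw":0,"travel":[0,0,0],"spin":0},
    {"claw":0,"travel":[0,0,0],"spin":0},
  ],
  grip_force=25,
)

```text
time_s: 3.1
ee_pos: [517.3, -280.0, 24.8]
tool_rot: [0.0, 0.988, -0.156, 0.0]
force: [0.0, -0.1, 0.3]
opening: 45.1
grip_force: 0.0
```

```bash
python3 plan.py 517 -279.5 80 -18.3 425 -160 80 -18.3 425 -160 22 -18.3
```

```text
t 3.1 p [ 517.3 -280.    24.8] yaw -18.0 zax [ 0. -0. -1.] q [ 0.6   0.47 -0.22  1.76  0.13  0.92 -1.56] F [ 0.  -0.1  0.3] open 45.1 grip 0.0
cur [-0.0004, -0.0004, -0.0552] spin 0.3
new [-0.0004, -0.0004, -0.0552] spin 0.3
cur [-0.1249, -0.0846, -0.0] spin 0.0
new [-0.1249, -0.0846, -0.0] spin 0.0
cur [0.0, -0.0, 0.058] spin 0.0
new [0.0, -0.0, 0.058] spin 0.0
```

Call:
move_arm(
  motion=[
    {"claw":0,"travel":[0,0,0],"spin":0},
    {"claw":0,"travel":[0,0,0],"spin":0},
    {"claw":0,"travel":[0,0,0],"spin":0},
    {"claw":0,"travel":[0,0,-0.02],"spin":0},
    {"claw":0,"travel":[0,0,-0.035],"spin":0},
    {"claw":0,"travel":[-0.025,-0.017,0],"spin":0},
    {"claw":0,"travel":[-0.025,-0.017,0],"spin":0},
    {"claw":0,"travel":[-0.025,-0.017,0],"spin":0},
    {"claw":0,"travel":[-0.025,-0.017,0],"spin":0},
    {"claw":0,"travel":[-0.025,-0.017,0],"spin":0},
    {"claw":0,"travel":[0,0,0],"spin":0},
  ],
)

```text
time_s: 4.47
ee_pos: [424.1, -159.3, 80.7]
tool_rot: [0.0, 0.988, -0.155, 0.0]
force: [-0.2, -0.1, -0.9]
opening: 38.1
grip_force: 24.6
```

```bash
python3 plan.py 425 -160 21.5 -18.3
```

```text
t 4.47 p [ 424.1 -159.3   80.7] yaw -17.9 zax [ 0.001 -0.001 -1.   ] q [ 0.55  0.14 -0.31  2.06  0.05  0.95 -1.67] F [-0.2 -0.1 -0.9] open 38.1 grip 24.6
cur [0.0011, 0.0004, 0.0592] spin 0.4
new [0.0011, 0.0004, 0.0592] spin 0.4
```

Call:
move_arm(
  motion=[
    {"claw":0,"travel":[0,0,0.03],"spin":0},
    {"claw":0,"travel":[0,0,0.02],"spin":0},
    {"claw":0,"travel":[0,0,0.0093],"spin":0},
    {"claw":0,"travel":[0,0,0],"spin":0},
    {"claw":1,"travel":[0,0,0],"spin":0},
    {"claw":1,"travel":[0,0,0],"spin":0},
    {"claw":1,"travel":[0,0,0],"spin":0},
    {"claw":1,"travel":[0,0,0],"spin":0},
    {"claw":1,"travel":[0,0,-0.02],"spin":0},
    {"claw":1,"travel":[0,0,-0.04],"spin":0},
    {"claw":1,"travel":[-0.0136,0,0],"spin":0},
    {"claw":1,"travel":[0,0,0],"spin":-10},
  ],
)

```text
time_s: 5.98
ee_pos: [410.5, -156.1, 80.0]
tool_rot: [0.0, 0.998, -0.068, -0.0]
force: [0.4, 0.0, 1.1]
opening: 86.7
grip_force: 0.0
```

Call:
move_arm(
  motion=[
    {"claw":1,"travel":[0,0,0],"spin":-10},
    {"claw":1,"travel":[0,0,0],"spin":-10},
    {"claw":1,"travel":[0,0,0],"spin":-10},
    {"claw":1,"travel":[0,0,0],"spin":-10},
    {"claw":1,"travel":[0,0,0],"spin":-10},
    {"claw":1,"travel":[0,0,0],"spin":-10},
    {"claw":1,"travel":[0,0,0],"spin":-10},
    {"claw":1,"travel":[0,0,0],"spin":-10},
    {"claw":1,"travel":[0,0,0],"spin":0},
  ],
)

```text
time_s: 7.1
ee_pos: [410.9, -156.1, 79.6]
tool_rot: [-0.0, 0.809, 0.587, -0.0]
force: [0.3, -0.1, -0.3]
opening: 87.1
grip_force: 0.0
```

```bash
python3 plan.py 412 -155 19.5 72.1; python3 - <<'E'
from h import *; from bench import robot
c=robot.capture("top"); s=robot.capture("scene")
pickle.dump(c,open("top1.pkl","wb"))
u,v=pix(c,[412,-155,7])[0]; a,b=pix(s,[412,-155,7])[0]; print(u,v,a,b)
u,v,a,b=map(int,(u,v,a,b))
o=np.hstack([cv2.resize(i["img"][y-35:y+35,x-35:x+35,::-1],(395,395),interpolation=cv2.INTER_CUBIC) for i,x,y in((c,u,v),(s,a,b))]); cv2.imwrite("pics/c2.png",o)
E
```

```text
t 7.1 p [ 410.9 -156.1   79.6] yaw 71.9 zax [-0.001  0.    -1.   ] q [ 0.66  0.12 -0.41  2.09  0.06  0.94 -0.1 ] F [ 0.3 -0.1 -0.3] open 87.1 grip 0.0
cur [0.0014, 0.0007, 0.0601] spin -0.2
new [0.0014, 0.0007, 0.0601] spin -0.2
337.6199418334776 237.42976577653678 337.37107138250184 249.14226821704057
```

View pics/c2.png

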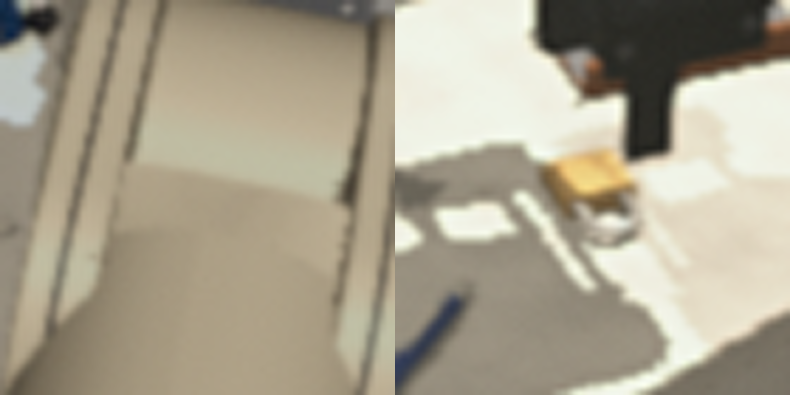

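The scene view shows the padlock flat on the desk where predicted, with its centre near (337,249). I'll grip it lengthwise there.

Call:
move_arm(
  motion=[
    {"claw":1,"travel":[0,0,0.03],"spin":0},
    {"claw":1,"travel":[0,0,0.02],"spin":0},
    {"claw":1,"travel":[0,0,0.0105],"spin":0},
    {"claw":0,"travel":[0,0,0],"spin":0},
    {"claw":0,"travel":[0,0,0],"spin":0},
    {"claw":0,"travel":[0,0,0],"spin":0},
    {"claw":0,"travel":[0,0,0],"spin":0},
    {"claw":0,"travel":[0,0,0],"spin":0},
    {"claw":0,"travel":[0,0,0],"spin":0},
  ],
  grip_force=25,
)

```text
time_s: 8.32
ee_pos: [412.2, -156.5, 20.2]
tool_rot: [0.001, 0.809, 0.588, 0.0]
force: [-0.5, -0.7, 7.0]
opening: 56.7
grip_force: 25.0
```

```bash
python3 plan.py 411 -156 200 71.9 450 33 200 99.6  
```

```text
t 8.32 p [ 412.2 -156.5   20.2] yaw 72.0 zax [ 0.001 -0.001 -1.   ] q [ 0.64  0.23 -0.4   2.13  0.12  0.81 -0.16] F [-0.5 -0.7  7. ] open 56.7 grip 25.0
cur [0.0001, -0.0013, -0.1798] spin 0.1
new [0.0001, -0.0013, -0.1798] spin 0.1
cur [0.1918, -0.0216, -0.0] spin -27.7
new [0.1798, 0.07, -0.0] spin -27.7
```

Call:
move_arm(
  motion=[
    {"claw":0,"travel":[0,0,-0.02],"spin":0},
    {"claw":0,"travel":[0,0,-0.04],"spin":0},
    {"claw":0,"travel":[0,0,-0.05],"spin":0},
    {"claw":0,"travel":[0,0,-0.05],"spin":0},
    {"claw":0,"travel":[0,0,-0.02],"spin":0},
    {"claw":0,"travel":[0,0,0],"spin":0},
  ],
)

```text
time_s: 9.07
ee_pos: [412.1, -156.4, 200.7]
tool_rot: [0.001, 0.809, 0.588, 0.0]
force: [-0.7, 0.1, -1.1]
opening: 56.4
grip_force: 25.0
```

```bash
python3 plan.py; python3 - <<'E'
from h import *; from bench import robot
s=robot.capture("scene"); p=robot.observe()["ee_pos"]
a,b=pix(s,p)[0].astype(int); print(a,b)
crop(s,a-35,b-30,70,60,9,"pics/c3.png")
E
```

```text
t 9.07 p [ 412.1 -156.4  200.7] yaw 72.0 zax [ 0.002 -0.001 -1.   ] q [ 0.68 -0.03 -0.41  1.96 -0.01  1.21 -0.04] F [-0.7  0.1 -1.1] open 56.4 grip 25.0
338 184
```

View pics/c3.png

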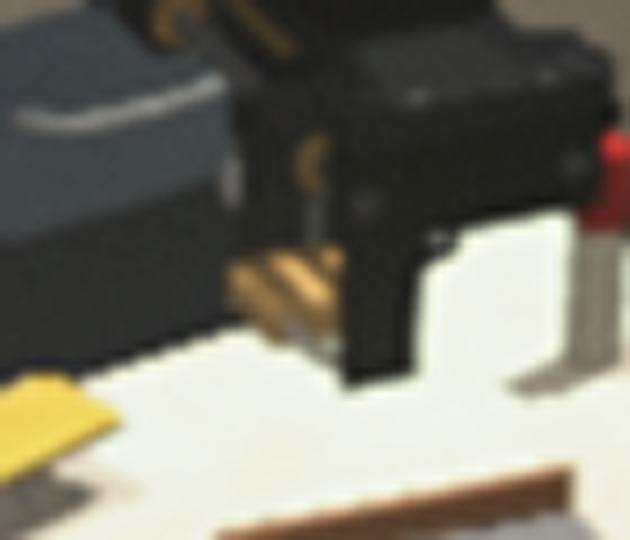

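The padlock is held with the shackle towards the camera, brass at crop (230-340, 250-350). I'll compare it with the projection of a level padlock.

```bash
python3 - <<'E'
from h import *; from bench import robot
s=robot.capture("scene"); o=robot.observe(); p=o["ee_pos"]; a,b=pix(s,p)[0].astype(int)
im=cv2.resize(s["img"][b-15:b+25,a-25:a+15,::-1],None,fx=14,fy=14,interpolation=cv2.INTER_CUBIC)
outs=[]
for t in(0,np.radians(-12)):   # tilt: + raises shackle end
    yaw=np.radians(-18); Rm=R.from_euler("z",yaw)*R.from_euler("y",t)
    f=lambda x,y,z:(pix(s,p+[0,0,-13.2]+Rm.apply(np.array([x,y,z-7])))[0]-[a-25,b-15]+.5)*14-.5
    k=im.copy()
    B=[f(x,y,z) for z in(0,14) for x,y in((29,19),(29,-19),(-3,-19),(-3,19))]
    for i in range(4):
        for u,v in((i,(i+1)%4),(4+i,4+(i+1)%4),(i,i+4)): cv2.line(k,tuple(map(int,B[u])),tuple(map(int,B[v])),(255,0,0),1)
    sh=[f(x,y,7) for x,y in((-3,13),(-14,13),(-24,8),(-27,0),(-24,-8),(-14,-13),(-3,-13))]
    cv2.polylines(k,[np.array(sh,int)],False,(0,0,255),1); outs.append(k)
cv2.imwrite("pics/c4.png",cv2.resize(np.hstack(outs),(800,400)))
E
```

```text
(no output)
```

View pics/c4.png

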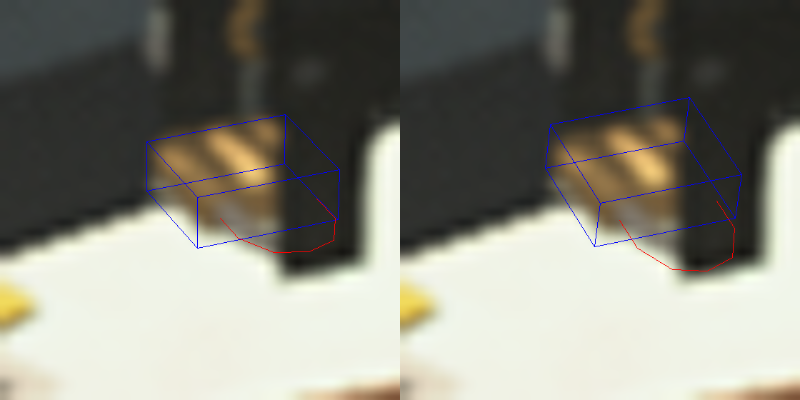

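A level padlock fits roughly. It may be tilted a few degrees, which is harmless once it is released onto the bed. The grip is steady, so I'll go on to the vise and aim for the middle of the opening (vise y about -7).

```bash
python3 plan.py 524.5 29 200 99.6 524.5 29 82 99.6
```

```text
t 9.18 p [ 411.  -156.1  198.5] yaw 72.0 zax [-0.001  0.    -1.   ] q [ 0.68 -0.03 -0.41  1.96 -0.01  1.21 -0.04] F [ 0.6 -0.6 -1.3] open 56.5 grip 25.0
cur [0.2111, 0.0508, -0.0015] spin -27.6
new [0.1636, 0.1428, -0.0015] spin -27.6
cur [0.0, 0.0, 0.118] spin 0.0
new [0.0, 0.0, 0.118] spin 0.0
```

Call:
move_arm(
  motion=[
    {"claw":0,"travel":[0.035,0.0085,0],"spin":0},
    {"claw":0,"travel":[0.035,0.0085,0],"spin":0},
    {"claw":0,"travel":[0.035,0.0085,0],"spin":0},
    {"claw":0,"travel":[0.035,0.0085,0],"spin":0},
    {"claw":0,"travel":[0.035,0.0085,0],"spin":0},
    {"claw":0,"travel":[0.036,0.0083,0],"spin":0},
    {"claw":0,"travel":[0,0,0],"spin":-9.2},
    {"claw":0,"travel":[0,0,0],"spin":-9.2},
    {"claw":0,"travel":[0,0,0],"spin":-9.2},
    {"claw":0,"travel":[0,0,0.05],"spin":0},
    {"claw":0,"travel":[0,0,0.03],"spin":0},
    {"claw":0,"travel":[0,0,0],"spin":0},
  ],
)

```text
time_s: 10.68
ee_pos: [522.6, 28.7, 116.4]
tool_rot: [-0.003, 0.645, 0.764, -0.002]
force: [-0.2, 0.3, -0.2]
opening: 56.5
grip_force: 25.0
```

```bash
python3 plan.py 524.5 29 82 99.6; python3 - <<'E'
from h import *; from bench import robot
s=robot.capture("scene"); c=robot.capture("top"); P=[524.5,29,95]
o=[]
for n in(s,c):
    a,b=pix(n,P)[0].astype(int); o.append(cv2.resize(n["img"][b-30:b+30,a-30:a+30,::-1],(400,400),interpolation=cv2.INTER_CUBIC)); print(a,b)
cv2.imwrite("pics/c5.png",np.hstack(o))
E
```

```text
t 10.68 p [522.6  28.7 116.4] yaw 99.6 zax [-0.007  0.001 -1.   ] q [ 0.43  0.29 -0.65  1.84  0.19  1.08 -0.12] F [-0.2  0.3 -0.2] open 56.5 grip 25.0
cur [-0.0, 0.0019, 0.0344] spin 0.0
new [-0.0, 0.0019, 0.0344] spin 0.0
253 228
260 189
```

View pics/c5.png

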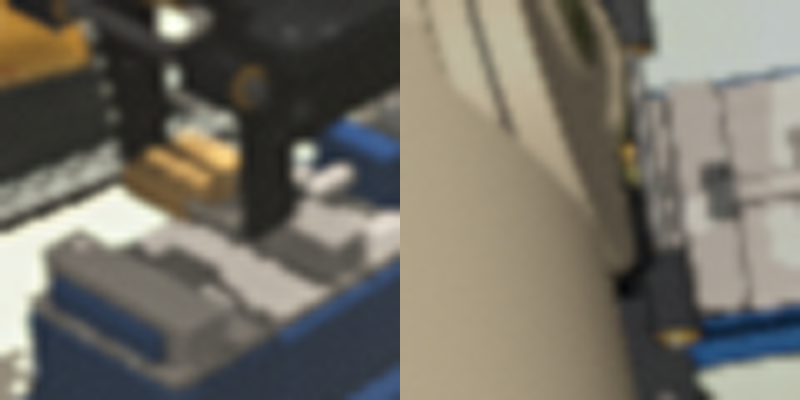

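The left view (scene) shows the padlock hanging lengthwise over the gap between the jaws, with nothing in the way. I'll lower it.

Call:
move_arm(
  motion=[
    {"claw":0,"travel":[0,0.001,0.015],"spin":0},
    {"claw":0,"travel":[0,0,0.01],"spin":0},
    {"claw":0,"travel":[0,0,0.006],"spin":0},
    {"claw":0,"travel":[0,0,0],"spin":0},
    {"claw":0,"travel":[0,0,0],"spin":0},
  ],
)

```text
time_s: 11.4
ee_pos: [526.3, 28.9, 89.0]
tool_rot: [0.0, 0.645, 0.764, 0.0]
force: [1.2, -0.4, -1.2]
opening: 56.6
grip_force: 25.0
```

```bash
python3 plan.py 524.5 29 82 99.6
```

```text
t 11.4 p [526.3  28.9  89. ] yaw 99.6 zax [ 0. -0. -1.] q [ 0.41  0.33 -0.64  1.86  0.23  1.02 -0.15] F [ 1.2 -0.4 -1.2] open 56.6 grip 25.0
cur [0.0004, -0.0018, 0.007] spin 0.0
new [0.0004, -0.0018, 0.007] spin 0.0
```

Call:
move_arm(
  motion=[
    {"claw":0,"travel":[0,-0.0018,0.003],"spin":0},
    {"claw":0,"travel":[0,0,0.003],"spin":0},
    {"claw":0,"travel":[0,0,0],"spin":0},
    {"claw":0,"travel":[0,0,0],"spin":0},
  ],
)

```text
time_s: 11.9
ee_pos: [524.4, 28.6, 82.7]
tool_rot: [0.0, 0.645, 0.764, -0.0]
force: [0.0, -0.2, -0.6]
opening: 56.4
grip_force: 25.0
```

Call:
move_arm(
  motion=[
    {"claw":0,"travel":[0,0,0.0015],"spin":0},
    {"claw":0,"travel":[0,0,0],"spin":0},
    {"claw":0.75,"travel":[0,0,0],"spin":0},
    {"claw":0.8,"travel":[0,0,0],"spin":0},
    {"claw":0.9,"travel":[0,0,0],"spin":0},
    {"claw":0.9,"travel":[0,0,0],"spin":0},
    {"claw":0.9,"travel":[0,0,-0.03],"spin":0},
    {"claw":0.9,"travel":[0,0,-0.04],"spin":0},
    {"claw":0.9,"travel":[0,0,-0.05],"spin":0},
    {"claw":0.9,"travel":[0,0,-0.05],"spin":0},
  ],
)

```text
time_s: 13.15
ee_pos: [524.1, 28.7, 252.8]
tool_rot: [0.0, 0.645, 0.764, -0.0]
force: [0.7, -0.1, -0.1]
opening: 78.3
grip_force: 0.0
```

```bash
python3 plan.py; python3 - <<'E'
from h import *; from bench import robot
s=robot.capture("scene"); c=robot.capture("top"); P=[524.5,29,70]
pickle.dump(s,open("scene2.pkl","wb"))
a,b=pix(s,P)[0].astype(int); print(a,b)
crop(s,a-35,b-35,90,60,8,"pics/c6.png")
E
```

```text
t 13.15 p [524.1  28.7 252.8] yaw 99.6 zax [ 0. -0. -1.] q [ 0.47  0.16 -0.67  1.68  0.1   1.34 -0.05] F [ 0.7 -0.1 -0.1] open 78.3 grip 0.0
253 236
```

View pics/c6.png

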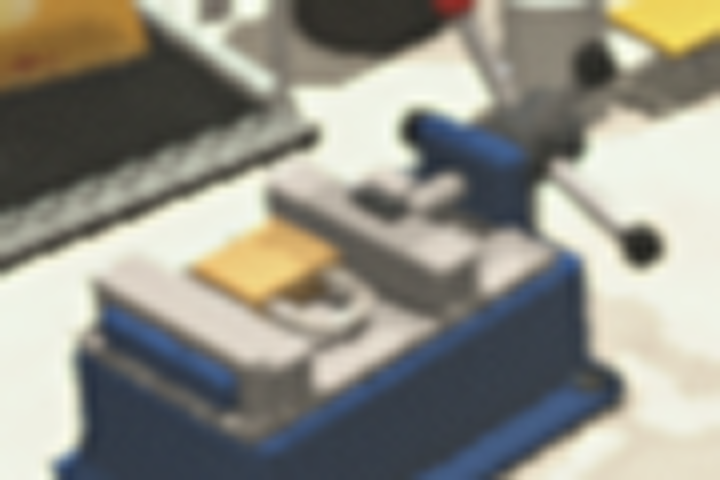

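The scene view shows the padlock lying flat between the jaws: brass body corners near crop (190,270), (270,220), (345,255), (262,303), shackle towards the robot. I'll check the position in vise coordinates.

```bash
python3 - <<'E'
from h import *
s=pickle.load(open("scene2.pkl","rb")); V=np.array([523.3,35.9,0]); Rv=R.from_euler("z",-.168)
f=lambda x,y,z:Rv.apply(ray(s,253-35+x/8-.44,236-35+y/8-.44,z)-V).round(1)
for n,a in dict(left=(190,270,76),far=(270,220,76),right=(345,255,76),near=(262,303,76),shtip=(355,325,71),fj=(310,350,80),fjfar=(100,275,80),mjfar=(275,195,80),mjnear=(450,270,80),red=(455,0,117)).items(): print(n,f(*a))
E
python3 plan.py
```

```text
left [25.  12.6 76. ]
far [ 27.  -23.6  76. ]
right [ -6.5 -24.9  76. ]
near [-6.4 10.7 76. ]
shtip [-32.   -4.4  71. ]
fj [-41.2  22.5  80. ]
fjfar [39.8 36.6 80. ]
mjfar [ 32.  -30.8  80. ]
mjnear [-42.8 -36.1  80. ]
red [  30.1 -114.2  117. ]
t 13.25 p [526.6  29.2 256.7] yaw 99.6 zax [ 0.008 -0.    -1.   ] q [ 0.47  0.16 -0.67  1.67  0.1   1.34 -0.05] F [-0.2  1.1 -0.5] open 78.4 grip 0.0
```

The padlock's centre is near vise (-2,-6), level and with clearance on both sides. The red knob confirms the handle at 0.59, which puts the spoke to push at -38°. Next I'll shut the fingers, turn the tool to yaw 9.6° and go to the -x side of that spoke.

Call:
move_arm(
  motion=[
    {"claw":0,"travel":[0,0,0],"spin":10},
    {"claw":0,"travel":[0,0,0],"spin":10},
    {"claw":0,"travel":[0,0,0],"spin":10},
    {"claw":0,"travel":[0,0,0],"spin":10},
    {"claw":0,"travel":[0,0,0],"spin":10},
    {"claw":0,"travel":[0,0,0],"spin":10},
    {"claw":0,"travel":[0,0,0],"spin":10},
    {"claw":0,"travel":[0,0,0],"spin":10},
    {"claw":0,"travel":[0,0,0],"spin":10},
    {"claw":0,"travel":[0,0,0],"spin":0},
  ],
)

```text
time_s: 14.5
ee_pos: [524.2, 28.6, 250.7]
tool_rot: [0.0, 0.996, 0.084, -0.0]
force: [0.4, -0.4, -0.7]
opening: 0.8
grip_force: 0.0
```

```bash
python3 plan.py 481.7 -89.8 170 9.6 481.7 -89.8 124 9.6
```

```text
t 14.5 p [524.2  28.6 250.7] yaw 9.7 zax [-0.001 -0.    -1.   ] q [ 0.36  0.15 -0.55  1.68  0.08  1.34 -1.6 ] F [ 0.4 -0.4 -0.7] open 0.8 grip 0.0
cur [-0.0617, 0.1096, 0.0807] spin 0.1
new [-0.0616, 0.1097, 0.0807] spin 0.1
cur [0.0, 0.0, 0.046] spin 0.0
new [0.0, 0.0, 0.046] spin 0.0
```

Call:
move_arm(
  motion=[
    {"claw":0,"travel":[-0.0206,0.0366,0],"spin":0},
    {"claw":0,"travel":[-0.0206,0.0366,0],"spin":0},
    {"claw":0,"travel":[-0.0205,0.0365,0],"spin":0},
    {"claw":0,"travel":[0,0,0.04],"spin":0},
    {"claw":0,"travel":[0,0,0.04],"spin":0},
    {"claw":0,"travel":[0,0,0.03],"spin":0},
    {"claw":0,"travel":[0,0,0.017],"spin":0},
    {"claw":0,"travel":[0,0,0],"spin":0},
    {"claw":0,"travel":[0,0,0],"spin":0},
  ],
)

```text
time_s: 15.62
ee_pos: [482.6, -89.9, 125.4]
tool_rot: [0.0, 0.996, 0.084, 0.001]
force: [0.5, 0.5, 0.4]
opening: 0.7
grip_force: 0.0
```

```bash
cat > hv.py <<'E'
from h import *; from bench import robot
s=robot.observe(); p=R.from_euler("z",-.168).apply(s["ee_pos"]-np.array([523.3,35.9,0])); f=R.from_euler("z",-.168).apply(s["force"])
print("t",round(s["time_s"],2),"vise xyz",p.round(1),"tip",round(p[2]-17,1),"F",f.round(1))
E
python3 hv.py
```

```text
t 15.62 vise xyz [ -61.2 -117.2  125.4] tip 108.4 F [0.6 0.4 0.4]
```

Call:
move_arm(
  motion=[
    {"claw":0,"travel":[0.01,0,0],"spin":0},
    {"claw":0,"travel":[0.0075,0,-0.004],"spin":0},
    {"claw":0,"travel":[0.0075,0,-0.004],"spin":0},
    {"claw":0,"travel":[0.0063,0,-0.001],"spin":0},
    {"claw":0,"travel":[0.0063,0,-0.001],"spin":0},
    {"claw":0,"travel":[0.0063,0,-0.001],"spin":0},
    {"claw":0,"travel":[0.0062,0,0.001],"spin":0},
    {"claw":0,"travel":[0.0062,0,0.001],"spin":0},
    {"claw":0,"travel":[0.0062,0,0.001],"spin":0},
    {"claw":0,"travel":[0.0055,0,0.004],"spin":0},
    {"claw":0,"travel":[0.0055,0,0.004],"spin":0},
    {"claw":0,"travel":[0,0,0],"spin":0},
  ],
)

```text
time_s: 17.12
ee_pos: [555.1, -77.6, 124.1]
tool_rot: [0.0, 0.996, 0.084, 0.001]
force: [0.2, 0.3, 0.3]
opening: 0.7
grip_force: 0.6
```

```bash
python3 hv.py
```

```text
t 17.12 vise xyz [  12.4 -117.3  124.1] tip 107.1 F [0.2 0.3 0.3]
```

Call:
move_arm(
  motion=[
    {"claw":0,"travel":[0,0,-0.025],"spin":0},
    {"claw":0,"travel":[0,0,-0.025],"spin":0},
    {"claw":0,"travel":[-0.037,0,0],"spin":0},
    {"claw":0,"travel":[-0.037,0,0],"spin":0},
    {"claw":0,"travel":[0,0,0],"spin":0},
    {"claw":0,"travel":[0,0,0],"spin":0},
  ],
)

```text
time_s: 17.88
ee_pos: [482.0, -90.1, 174.5]
tool_rot: [0.0, 0.996, 0.084, 0.001]
force: [0.1, -0.1, 0.0]
opening: 0.6
grip_force: 0.0
```

```bash
cat > qred.py <<'E'
from h import *; from bench import robot; from fit import W,kn
p=[523.27,35.89,.168]
for n in("top","scene"):
    c=robot.capture(n); im=c["img"].astype(int); m=(im[...,0]>110)&(im[...,1]<70)&(im[...,2]<70)
    qs=np.arange(.3,4.3,.01); k=pix(c,W(p,[kn(q) for q in qs]))
    v,u=np.nonzero(m); d=np.hypot(u[:,None]-k[:,0],v[:,None]-k[:,1]); ok=d.min(1)<4
    if ok.any():
        cen=np.array([u[ok].mean(),v[ok].mean()]); e=np.hypot(*(k-cen).T); print(n,"n",ok.sum(),cen.round(1),"q",qs[e.argmin()].round(2),"err",e.min().round(1))
    else: print(n,"none")
E
python3 qred.py | grep -v -e vise -e tray -e lock; python3 hv.py
```

```text
[[-1.6, -0.5], [-0.8, -0.3], [-0.5, 0.1], [-0.0, 0.4], [-0.5, -1.8], [0.5, 0.4], [0.4, 0.1], [0.7, -0.2], [0.8, 0.4], [0.5, 0.8], [0.2, -0.2], [-0.1, -0.0]]
top none
scene n 1 [269. 218.] q 1.89 err 1.2
t 17.98 vise xyz [ -61.6 -116.9  174.3] tip 157.3 F [-0.1 -0.5 -0.9]
```

The handle is at about 1.87, as planned. Now the second spoke.

Call:
move_arm(
  motion=[
    {"claw":0,"travel":[0,0,0.03],"spin":0},
    {"claw":0,"travel":[0,0,0.02],"spin":0},
    {"claw":0,"travel":[0,0,0],"spin":0},
  ],
)

```text
time_s: 18.35
ee_pos: [480.9, -89.4, 122.9]
tool_rot: [-0.001, 0.996, 0.084, -0.001]
force: [-0.2, 0.4, 0.2]
opening: 0.7
grip_force: 0.0
```

Call:
move_arm(
  motion=[
    {"claw":0,"travel":[0.01,0,0],"spin":0},
    {"claw":0,"travel":[0.0075,0,-0.004],"spin":0},
    {"claw":0,"travel":[0.0075,0,-0.004],"spin":0},
    {"claw":0,"travel":[0.0063,0,-0.001],"spin":0},
    {"claw":0,"travel":[0.0063,0,-0.001],"spin":0},
    {"claw":0,"travel":[0.0063,0,-0.001],"spin":0},
    {"claw":0,"travel":[0.0062,0,0.001],"spin":0},
    {"claw":0,"travel":[0.0062,0,0.001],"spin":0},
    {"claw":0,"travel":[0.0062,0,0.001],"spin":0},
    {"claw":0,"travel":[0.0055,0,0.004],"spin":0},
    {"claw":0,"travel":[0.0055,0,0.004],"spin":0},
  ],
)

```text
time_s: 19.73
ee_pos: [554.8, -77.8, 124.4]
tool_rot: [0.0, 0.996, 0.084, 0.001]
force: [-1.6, -0.1, 5.7]
opening: 0.3
grip_force: 2.9
```

```bash
python3 hv.py
```

```text
t 19.73 vise xyz [  12.  -117.3  124.4] tip 107.4 F [-1.6  0.1  5.7]
```

Call:
move_arm(
  motion=[
    {"claw":0,"travel":[0,0,-0.025],"spin":0},
    {"claw":0,"travel":[0,0,-0.025],"spin":0},
    {"claw":0,"travel":[-0.037,0,0],"spin":0},
    {"claw":0,"travel":[-0.037,0,0],"spin":0},
    {"claw":0,"travel":[0,0,0],"spin":0},
    {"claw":0,"travel":[0,0,0.03],"spin":0},
    {"claw":0,"travel":[0,0,0.02],"spin":0},
    {"claw":0,"travel":[0,0,0],"spin":0},
  ],
)

```text
time_s: 20.72
ee_pos: [480.9, -89.7, 123.0]
tool_rot: [-0.0, 0.996, 0.084, -0.001]
force: [0.0, 0.0, 0.3]
opening: 0.4
grip_force: 0.0
```

```bash
python3 hv.py; python3 - <<'E'
from h import *; from bench import robot
s=robot.capture("scene"); crop(s,215,190,90,70,8,"pics/c7.png")
E
```

```text
t 20.73 vise xyz [ -62.8 -116.8  123. ] tip 106.0 F [0.  0.  0.3]
```

View pics/c7.png

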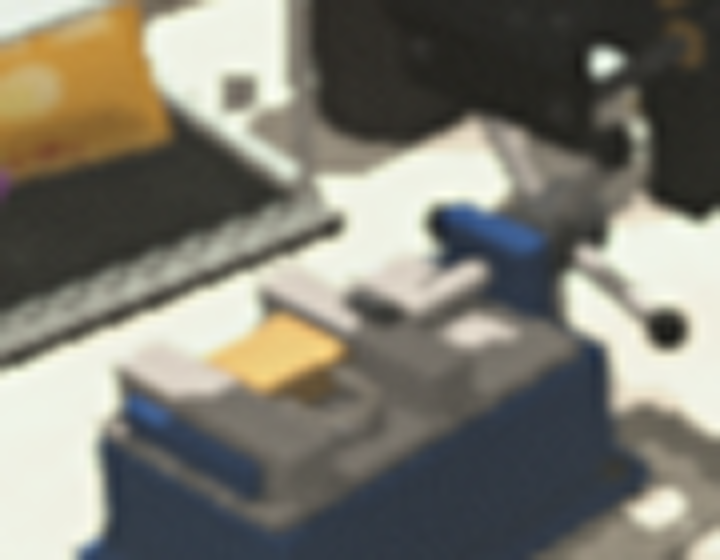

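The jaws are nearly closed on the padlock, which is still lying lengthwise. Third spoke: I'll push it and watch the force.

Call:
move_arm(
  motion=[
    {"claw":0,"travel":[0.011,0,0],"spin":0},
    {"claw":0,"travel":[0.0075,0,-0.004],"spin":0},
    {"claw":0,"travel":[0.0075,0,-0.004],"spin":0},
    {"claw":0,"travel":[0.0045,0,-0.001],"spin":0},
    {"claw":0,"travel":[0.0045,0,-0.001],"spin":0},
  ],
)

```text
time_s: 21.4
ee_pos: [515.8, -83.8, 135.1]
tool_rot: [0.0, 0.996, 0.084, -0.0]
force: [-5.6, 1.3, 4.3]
opening: 0.3
grip_force: 2.7
```

Call:
move_arm(
  motion=[
    {"claw":0,"travel":[0.004,0,-0.0005],"spin":0},
    {"claw":0,"travel":[0,0,0],"spin":0},
  ],
)

```text
time_s: 21.65
ee_pos: [519.5, -83.0, 135.5]
tool_rot: [-0.0, 0.996, 0.084, -0.001]
force: [-6.7, 0.4, 4.7]
opening: 0.6
grip_force: 3.3
```

```bash
python3 hv.py
```

```text
t 21.65 vise xyz [ -23.7 -116.6  135.5] tip 118.5 F [-6.5  1.6  4.7]
```

Call:
move_arm(
  motion=[
    {"claw":0,"travel":[0.004,0,0],"spin":0},
    {"claw":0,"travel":[0,0,0],"spin":0},
  ],
)

```text
time_s: 21.9
ee_pos: [522.6, -82.4, 135.4]
tool_rot: [-0.0, 0.996, 0.084, -0.001]
force: [-10.5, 1.0, 8.0]
opening: 0.6
grip_force: 5.8
```

Call:
move_arm(
  motion=[
    {"claw":0,"travel":[0.004,0,0],"spin":0},
    {"claw":0,"travel":[0,0,0],"spin":0},
  ],
)

```text
time_s: 22.15
ee_pos: [525.7, -81.8, 135.2]
tool_rot: [-0.0, 0.996, 0.084, -0.002]
force: [-14.7, 0.6, 9.8]
opening: 0.3
grip_force: 7.9
```

Call:
move_arm(
  motion=[
    {"claw":0,"travel":[0.004,0,0],"spin":0},
    {"claw":0,"travel":[0,0,0],"spin":0},
  ],
)

```text
time_s: 22.4
ee_pos: [529.0, -81.2, 135.3]
tool_rot: [-0.0, 0.996, 0.084, -0.003]
force: [-19.1, -0.1, 14.3]
opening: 0.5
grip_force: 10.1
```

Call:
move_arm(
  motion=[
    {"claw":0,"travel":[0.004,0,0],"spin":0},
    {"claw":0,"travel":[0,0,0],"spin":0},
  ],
)

```text
time_s: 22.65
ee_pos: [532.3, -80.7, 135.2]
tool_rot: [-0.0, 0.996, 0.084, -0.004]
force: [-22.2, 1.1, 16.5]
opening: 0.6
grip_force: 11.8
```

The force rose steadily to 22 N at the knob, so the jaws are tight. I'll back off and look.

Call:
move_arm(
  motion=[
    {"claw":0,"travel":[-0.008,0,0],"spin":0},
    {"claw":0,"travel":[-0.008,0,0],"spin":0},
    {"claw":0,"travel":[0,0,-0.03],"spin":0},
    {"claw":0,"travel":[0,0,-0.04],"spin":0},
    {"claw":0,"travel":[0,0,-0.04],"spin":0},
    {"claw":0,"travel":[-0.03,0.05,0],"spin":0},
    {"claw":0,"travel":[-0.02,0.05,0],"spin":0},
    {"claw":0,"travel":[0,0.05,0],"spin":0},
    {"claw":0,"travel":[0,0,0],"spin":0},
    {"claw":0,"travel":[0,0,0],"spin":0},
  ],
)

```text
time_s: 23.9
ee_pos: [495.9, -239.3, 245.3]
tool_rot: [-0.0, 0.996, 0.084, 0.001]
force: [-0.1, 0.0, -0.2]
opening: 0.4
grip_force: 0.0
```

```bash
python3 hv.py; python3 - <<'E'
from h import *; from bench import robot
s=robot.capture("scene"); t=robot.capture("top")
a=cv2.resize(s["img"][190:260,215:305,::-1],(450,350),interpolation=cv2.INTER_CUBIC); b=cv2.resize(t["img"][155:225,230:300,::-1],(350,350),interpolation=cv2.INTER_CUBIC)
cv2.imwrite("pics/c8.png",np.hstack([a,b]))
E
```

```text
t 23.9 vise xyz [ -73.1 -266.7  245.3] tip 228.3 F [-0.1  0.1 -0.2]
```

View pics/c8.png

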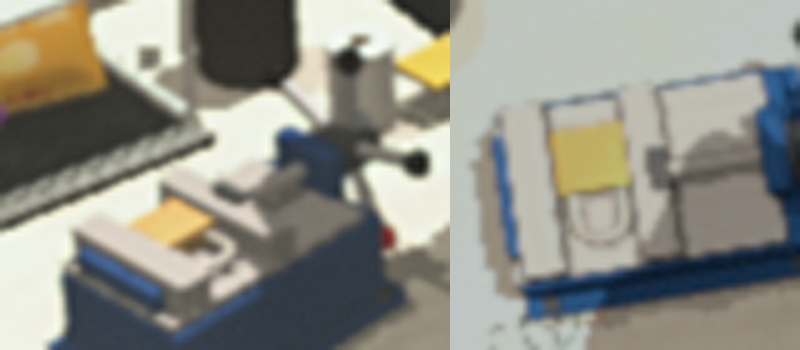

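The padlock is flat and clamped between both jaws. In the right view it spans rows 125-245, and its middle at about 185 matches the jaw middle at about 184. The arm is clear, so I'll hand in.

```bash
python3 -c "from bench import robot; print(robot.hand_in())"
```

```text
the job is handed in; nothing more can be done
None
```

The brass padlock lies flat along the blue vise's jaws, about mid-length, clamped by three spoke pushes to about 22 N at the knob; the arm is clear and the job is handed in (about 24 s used, no verdict returned).

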